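# Leak check: hold the shield box lid half open

## Task

Leak check of a key-fob shield box: with its lid still shut, turn the numbered click sleeve on the blue attenuator to 5, then take the spring-shut lid by its steel bar handle, lift it to 50 degrees open (within 5 degrees) and hold it still there for the reading. Finish while holding: the program ends with the gripper still holding the lid up by the bar and the sleeve still at 5. Leave the other things on the bench where they are.

Things in the scene. Friction and masses are not known exactly. Their poses are not given: they have to be found in the camera images.
- case: aluminium shield box fixed to the bench, 180 (x) x 220 (y) x 100 mm high without lid; origin at the centre of its underside; +x points from handle side to hinge side. A white arc-shaped angle plate on its +y side, 83 to 107 mm from the hinge, up to 207 mm above the bench, has a tick per 10 degrees, 50 orange and longer; the lid's red-lined lower edge is read against it
- lid (a joint): opening of the lid in rad: 0 shut and level, grows as it opens upward, 50 degrees = 0.873, stop at 1.4. A grey plate 180 x 220 x 10 mm, 0.3 to 0.6 kg, hinged along the +x upper edge of the case. A spring and its weight pull it shut from every angle: 5 to 10 N at the bar lift and hold it; let go, it slams
- lid_hinge (a point): point on the lid's hinge axis, at the middle of the case's +x upper edge, 100 mm above the bench; the axis runs along the case's y. It turns with the lid
- grip_bar: the lid's handle: a level round steel bar 12 mm thick along the case's y, 98 mm clear between its end posts. Origin at mid bar: with the lid shut 150 mm to the -x side of the hinge axis, 50 mm above that axis, 40 mm above the lid's top face, 150 mm above the bench. It swings with the lid about the hinge axis and swivels easily about its own axis in its posts
- attenuator: blue instrument box fixed to the bench, 140 x 140 x 60 mm high; origin at the centre of its underside. On its black top white digits 0 to 7 stand around the sleeve, 49 mm from its axis, 20 degrees apart, clockwise seen from above: digit v lies 70 - 20 v degrees from the box's +x axis (counted towards +y)
- sleeve (a joint): angle of the sleeve in rad: 0 when its orange pointer is at digit 0, grows as it turns clockwise seen from above, 0.349 (20 degrees) per digit, 5 = 1.745, stop at 7 = 2.443. It clicks into a detent at every digit (about 0.1 Nm to turn past one) and pulls itself into the nearest one when let go
- sleeve_top (a point): centre of the top of the sleeve, on its vertical axis at the middle of the attenuator, 111 mm above the bench. The sleeve is a ribbed aluminium cylinder 40 mm in diameter; its grip is the upper 43 mm, over a 52 mm flange 7 mm high. An orange line on top and an orange pointer on the flange show its setting
- tester: black handheld fob tester with a red window, 100 x 170 x 36 mm; loose bystander, origin at the centre of its underside
- programmer: orange fob programmer, 110 x 140 x 55 mm; loose bystander, origin at the centre of its underside
- board_stack: stack of two green circuit boards on brass spacers, 70 x 90 x 46 mm; loose bystander, origin at the centre of its underside
- fob_a: black key fob, 60 x 36 x 14 mm; loose bystander, origin at the centre of its underside
- fob_b: black key fob, 60 x 36 x 14 mm; loose bystander, origin at the centre of its underside
- driver: blue-handled screwdriver lying down, 180 mm long; loose bystander, origin at the centre of its underside
Mind the look-alikes: they are no part of the job. Leave any purple look-alike of the attenuator alone.

How it is judged (in metres and radians):
On the way, in this order (a step that is already met when the one before it is completed fails the run):
1. the sleeve is at 5 while the lid is shut (value of joint sleeve between 1.65533 and 1.83533 rad and value of joint lid below 0.05 rad), for 0.3 s.
2. the lid is held by its bar at 50 degrees (value of joint lid between 0.7854 and 0.9599 rad and velocity of joint lid between -0.05 and 0.05 rad/s and contact force between the fingers and grip_bar above 2 N), for 0.3 s.
At the end, for the whole second after the job is handed in: the lid stands at 50 degrees open, within 5 degrees, still, with the gripper's fingers pressing on the bar handle (more than 2 N), and the sleeve is in the detent of digit 5 (within 5 degrees) (all of step 2 and value of joint sleeve between 1.65533 and 1.83533 rad); the arm keeps its last pose, push and grip.
It fails at once if a bystander on the bench was moved by more than 30 mm (distance of any of tester, programmer, board_stack, fob_a, fob_b, driver from where it was at the start of the episode above 0.03 m).
It also fails if it takes over 53 s, if anything falls off the work surface, if the arm or the gripper's body presses on something with over 40 N, if the wrist force passes 120 N, or if a joint passes its speed limit or range.

## Robot

A 6-joint arm with a two-finger parallel gripper is mounted at the origin on the work surface. World frame = base frame: x ahead of the robot, y to its left, z up, the work surface at z = 0. Lengths are in mm, angles in rad, forces in N, time in s.
With the tool pointing down it reaches from about 275 to 1000 mm from the base axis. Payload 8.4 kg.
Tool frame: the origin (TCP) lies at the very end of the fingers, on their centre line; the grasp point (between the pads) lies 19 mm behind it; z points along the fingers, y is the direction in which the jaws open and shut (so a half turn about z gives the same grasp; the last joint's range is limited). The gripper opens to 85 mm and grips with 20 to 120 N. Pads are 22 mm wide; open, the fingers measure 114 mm over their backs; the gripper's body (76 mm by 85 mm) begins 54 mm behind the grasp point. The pads swing forward as they close: fully open they stand 13 mm farther back than shut.
Start: joints at [1.202, 0.353, 1.633, -0, 1.155, -0.002], TCP at [224.143, 583.428, 231.281] pointing down, gripper open.
Joint ranges: [-2.63, 2.63], [-0.92, 2.1], [0.06, 2.66], [-1.3, 4.44], [0, 2.69], [-3.02, 3.02]. Speed limits (rad/s): [2.22, 2.22, 2.79, 3.14, 3.14, 3.14].

## Interface

Orientations are given as [roll, pitch, yaw] about the fixed x, y, z axes, in that order (R = Rz(yaw) Ry(pitch) Rx(roll)).
In Python, from rig import sense, grab_frame, get_calibration, sign_off, boxes_of, trace gives the robot as it stands.
- The arm moves only by the tool servo_tool, never from a script. Its argument "rows" is a list of rows, each a list of 3 entries, a list of its own where there are three numbers: the finger opening in mm, from 0 to 85.4, then the shift along the tool's x, y, z in mm, then the turn, a rotation vector about the tool's x, y, z in degrees. A call has 1 to 8 rows; each row shifts and turns the commanded pose from where the row before left it, along the tool's axes as they then stand; what a row does not reach is not made up. A row lasts 1/8 s, in which the tool goes at most 62.5 mm and 10.7 degrees, less where a joint would pass 70% of its speed; a pose out of reach is approached as far as the arm can. A call is refused whole if a number of a shift passes 62.5 or a number of a turn 10.7, either way. A call with a gripper value outside its range is refused whole. The fingers move at their own pace and stop on an object; "force" is the grip in N (left out, the last holds). Time passes only in rows, so rows that do not move let the fingers close. It gives the time, the measured TCP pose, the force and the opening at its end, in the units of the state.
- sense(): the state, without advancing time (a new reading comes with each control period).
- grab_frame(name): name is "scene" or "side" or "wrist"; returns the picture (420x560x3 uint8, blue, green, red); there is no depth.
- get_calibration(name): a dict with "intrinsics" (3x3 intrinsics, pixels), "world_to_cam" (4x4, takes a point from world to camera coordinates). Camera axes: x right, y down, z forward; pixel columns grow to the right and rows downward; lengths in mm; the calibration is good to about 2 mm. A picture is of the moment at which its call begins: read the wrist's pose just before it. get_calibration takes no time and is no camera call; for the wrist camera it gives the pose at the moment of the call.
- sign_off(): hands the job in, once; it reports no verdict.
Trained networks look in the newest picture that a camera, given by its name, has taken for a name from the list of things; names that differ only in an ending like _2 or _b are one class to them, and where a whole thing is asked for, a point or a joint stands for the part that bears it (a point fixed in the world has none). Each returns a list of dicts, best first, with "conf" (0 to 1); they miss things now and then, are a little off and sometimes report something else, mostly with a low value. They report only what shows in the picture. A call takes as long as a camera call. They do not tell look-alikes from the thing itself.
- boxes_of(camera, thing): "centre" ([x, y, z] in mm, in the coordinates of the camera as it stood for that picture, good to about 4 mm: the middle of the surface that is visible of it).
- trace(camera, thing): "mask" (420x560 bool, what is visible of it).
The state is a dict: "clock": time; "qpos": joint angles; "qvel": joint speeds; "joint_efforts": joint torques, N m; "eef_pos": TCP position; "tcp_rot": TCP orientation; "contact_force": force on the tool from outside, world axes, zero at the start; "wrist_torque": the same for the moment, N m; "opening": opening from 0.0 (shut) to 1.0 (fully open).
Only numpy, scipy, OpenCV 4.12 (cv2) and the standard library are available. Lean on these libraries where they do the work, as an engineer would, in place of code of your own. Each camera call takes 0.05 s, during which the arm holds its last target. There are 200 camera calls.

## Working session

There is one attempt and no reset: what is moved stays moved. The work goes in short steps, Python scripts to look and compute and a tool call to move; the robot and the scene stay as the last step left them, time stands still between calls to the robot, and variables do not carry over. Pictures are saved under pics/ and viewed, about 8 in all and at most 12, crops included, and the job is handed in when it is done.

Besides the shell and the picture viewer there is one more tool, called after "Request:" by a JSON object that holds its "op" and its "data", one argument or row to a line. servo_tool: Moves the arm, as the interface text tells. Its arguments: {"type":"object","properties":{"rows":{"type":"array","items":{"type":"array"}},"force":{"type":"number"}},"required":["rows"]}

```bash
mkdir -p pics; ls; cat > h.py <<'E'
import numpy as np, cv2
from rig import *
from scipy.spatial.transform import Rotation as R
def cal(n):
    c=get_calibration(n); return np.array(c["intrinsics"]),np.array(c["world_to_cam"])
def onplane(n,u,v,z,c=None):
    K,T=c or cal(n); d=T[:3,:3].T@np.linalg.inv(K)@[u,v,1]; o=-T[:3,:3].T@T[:3,3]
    return o+d*(z-o[2])/d[2]
def proj(n,p,c=None):
    K,T=c or cal(n); q=K@(T[:3,:3]@np.array(p)+T[:3,3]); return q[:2]/q[2]
def toworld(n,p,c=None):
    K,T=c or cal(n); return T[:3,:3].T@(np.array(p)-T[:3,3])
E
python3 - <<'E'
from h import *
a=grab_frame("scene");b=grab_frame("side")
cv2.imwrite("pics/a.png",a);cv2.imwrite("pics/b.png",b)
for n in("scene","side"):
    for t in("attenuator","sleeve_top","grip_bar","case","lid"):
        for d in boxes_of(n,t): 
            p=toworld(n,d["centre"]);print(n,t,round(d["conf"],2),p.round(),proj(n,p).round())
print(sense())
E
```

```text
pics
scene attenuator 0.86 [ 369. -223.   60.] [267. 156.]
scene attenuator 0.76 [ 629. -214.   60.] [218. 203.]
scene sleeve_top 0.8 [ 360. -232.   90.] [266. 147.]
scene sleeve_top 0.74 [808. -48.  20.] [221. 277.]
scene sleeve_top 0.52 [ 615. -221.   91.] [219. 192.]
scene grip_bar 0.7 [436. 246. 154.] [387. 213.]
scene case 0.65 [540. 245. 109.] [365. 247.]
scene case 0.25 [806. 122.  41.] [270. 306.]
scene lid 0.98 [502. 235. 110.] [369. 236.]
side attenuator 0.96 [ 602. -201.   61.] [271. 178.]
side attenuator 0.58 [ 359. -203.   61.] [346. 181.]
side attenuator 0.39 [491. 240. 110.] [306. 283.]
side sleeve_top 0.62 [ 356. -227.   92.] [348. 169.]
side sleeve_top 0.48 [ 610. -222.   92.] [270. 166.]
side sleeve_top 0.35 [801. -43.  22.] [203. 217.]
side case 0.57 [497. 280. 111.] [303. 297.]
side lid 0.97 [489. 241. 110.] [306. 283.]
{'clock': 0.6, 'qpos': array([ 1.20161755e+00,  3.52966729e-01,  1.63338902e+00,  1.98713143e-05,
        1.15521322e+00, -2.38127055e-03]), 'qvel': array([ 8.81324096e-05, -1.42161630e-03, -3.69871088e-04, -3.34476092e-04,
       -1.60943323e-03,  6.39451317e-04]), 'joint_efforts': array([-9.79784563e-04, -6.04872894e+01, -3.42309952e+01, -9.95853111e-05,
        1.33693997e-03, -2.42438244e-05]), 'eef_pos': array([224.12795371, 583.4378103 , 231.30646763]), 'tcp_rot': array([ 3.14156892e+00, -1.81236215e-05,  2.77478712e+00]), 'contact_force': array([-0.41911721,  0.18982163, -0.4242001 ]), 'wrist_torque': array([-0.01754158, -0.05701613,  0.05898219]), 'opening': 0.9938227139905882}
```

View pics/a.png

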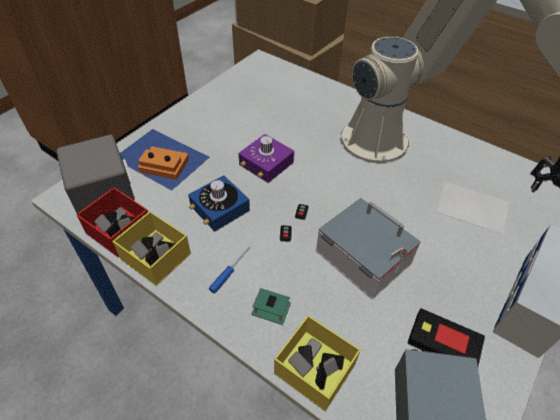

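View pics/b.png

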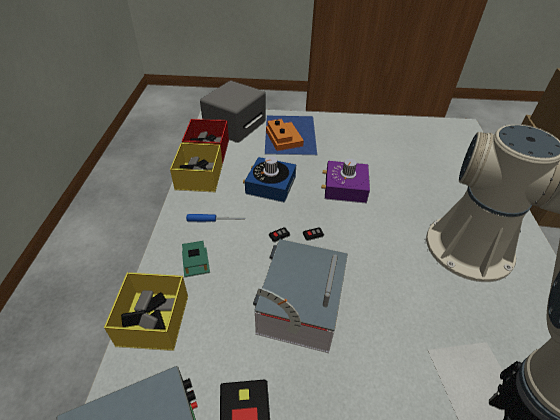

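Candidates for the attenuator are the blue box at scene (218,203) / side (271,178) and the purple look-alike at scene (267,156). I choose the blue one, with its sleeve near (615,-221). The lid bar, on the robot side of the case, is at scene (385,218). Next I move above the blue box for a close look.

Request:
{"op": "servo_tool", "data": {
  "rows": [
    [85,[0,0,-50],[0,0,0]],
    [85,[-20,-20,-45],[0,0,0]],
    [85,[-42,-40,0],[0,0,0]],
    [85,[-42,-40,0],[0,0,0]],
    [85,[-42,-40,0],[0,0,0]],
    [85,[-42,-40,0],[0,0,0]],
    [85,[-42,-40,0],[0,0,0]],
    [85,[-42,-40,0],[0,0,0]]
  ]
}}

```text
clock: 1.6
eef_pos: [385.3, 241.5, 326.6]
tcp_rot: [3.141, 0.001, 2.775]
contact_force: [0.9, 0.4, -0.1]
opening: 0.997
```

Request:
{"op": "servo_tool", "data": {
  "rows": [
    [85,[-42,-40,0],[0,0,0]],
    [85,[-42,-40,0],[0,0,0]],
    [85,[-42,-40,0],[0,0,0]],
    [85,[-42,-40,0],[0,0,0]],
    [85,[-42,-40,0],[0,0,0]],
    [85,[-42,-40,0],[0,0,0]],
    [85,[-42,-40,0],[0,0,0]],
    [85,[-42,-40,0],[0,0,0]]
  ]
}}

```text
clock: 2.6
eef_pos: [584.3, -178.0, 326.4]
tcp_rot: [3.141, 0.0, 2.775]
contact_force: [1.5, -0.4, 0.9]
opening: 0.993
```

```bash
python3 - <<'E'
from h import *
s=sense();print(s["eef_pos"],s["tcp_rot"],s["qpos"],s["clock"],s["contact_force"])
c=cal("wrist");a=grab_frame("wrist");print(-c[1][:3,:3].T@c[1][:3,3],c[1][:3,:3].round(2).tolist(),proj("wrist",[615,-221,111],c))
cv2.imwrite("pics/c.png",a)
for t in("attenuator","sleeve_top"):
    for d in boxes_of("wrist",t): print(t,round(d["conf"],2),toworld("wrist",d["centre"],c).round(1))
sc=grab_frame("scene")
cv2.imwrite("pics/d.png",np.hstack([cv2.resize(a,(400,300)),cv2.resize(sc[190:300,300:440],(382,300),interpolation=3)]))
E
```

```text
[ 584.29825446 -177.98093365  326.43084676] [3.14142850e+00 4.19365979e-04 2.77455406e+00] [-2.98208868e-01  2.57041630e-01  1.55372320e+00  1.38913191e-04
  1.33039817e+00 -1.50199968e+00] 2.6 [ 1.45025172 -0.38077998  0.85007434]
[ 507.523992   -146.17767665  469.01360467] [[0.36, 0.93, -0.0], [0.88, -0.34, 0.32], [0.3, -0.12, -0.95]] [251.24614837 212.56381944]
attenuator 0.75 [ 595.6 -227.4   66.3]
attenuator 0.7 [ 396.2 -253.    59.8]
sleeve_top 0.56 [ 601.6 -224.5  112.4]
sleeve_top 0.5 [ 370.4 -247.9   68.5]
```

View pics/c.png

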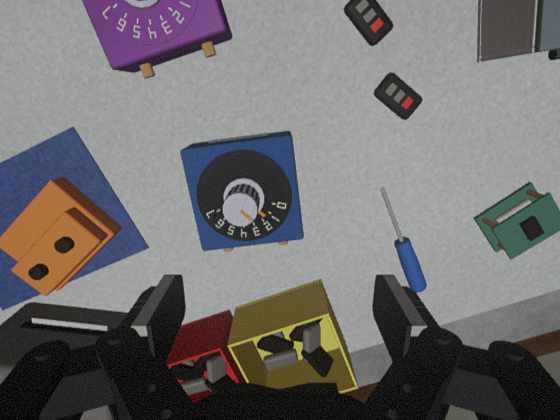

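The blue attenuator is at pixel (245,190), its sleeve top at about (240,210), with the pointer near digit 1 or 2. I'll rectify it to the plane of its top face.

```bash
cat >> h.py <<'E'
def topdown(n,img,x0,y0,z,size=200,s=3,c=None):
    # output: col = x-(x0-size/2), row = (y0+size/2)-y, s px/mm
    c=c or cal(n); h=size/2
    W=[(x0-h,y0+h),(x0+h,y0+h),(x0+h,y0-h),(x0-h,y0-h)]
    src=np.float32([proj(n,[x,y,z],c) for x,y in W]); S=size*s
    return cv2.warpPerspective(img,cv2.getPerspectiveTransform(src,np.float32([[0,0],[S,0],[S,S],[0,S]])),(S,S),flags=cv2.INTER_CUBIC)
E
python3 - <<'E'
from h import *
a=cv2.imread("pics/c.png");c=cal("wrist")
t=topdown("wrist",a,605,-225,60,180,3,c)
hsv=cv2.cvtColor(t,cv2.COLOR_BGR2HSV);m=cv2.inRange(hsv,(100,120,30),(122,255,255))
cn=max(cv2.findContours(m,0,2)[0],key=cv2.contourArea);print(cv2.minAreaRect(cn))
t2=topdown("wrist",a,605,-225,111,80,5,c)
cv2.imwrite("pics/e.png",np.hstack([t,cv2.copyMakeBorder(t2[:, 100:360],0,140,0,0,0)]))
E
```

```text
((264.81805419921875, 284.2001647949219), (417.08978271484375, 409.57733154296875), 13.749048233032227)
```

View pics/e.png

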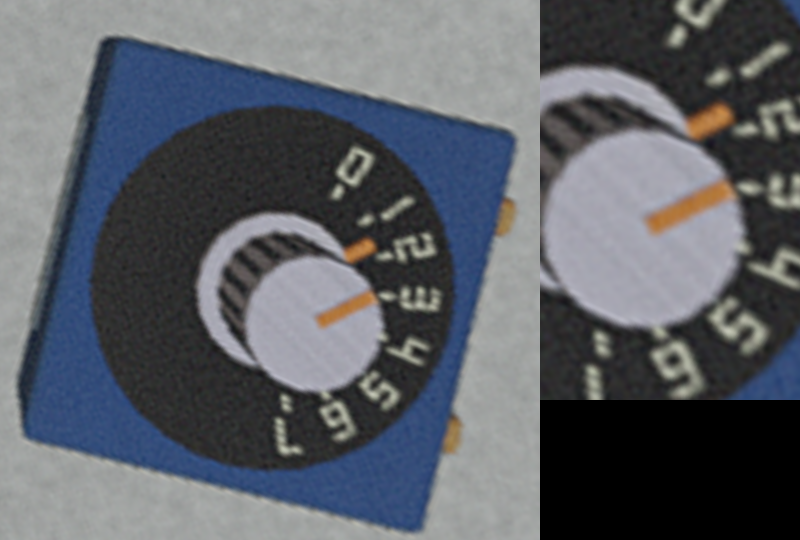

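Sleeve axis is at (605.3,-230.8), and the top circle and dial disc agree within 0.5 mm. Box yaw is about -13.5°, and the pointer stands at about 31° (between 1 and 2). That means about +69° clockwise to reach 5.

Request:
{"op": "servo_tool", "data": {
  "rows": [
    [85,[-20,-21,30],[0,0,0]],
    [85,[-18.5,-20.8,40],[0,0,0]],
    [85,[0,0,50],[0,0,0]],
    [85,[0,0,0],[0,0,0]],
    [85,[0,0,0],[0,0,0]]
  ],
  "force": 50
}}

```text
clock: 3.42
eef_pos: [605.4, -228.1, 208.3]
tcp_rot: [3.141, 0.002, 2.776]
contact_force: [0.6, -0.4, 0.7]
opening: 0.995
```

Request:
{"op": "servo_tool", "data": {
  "rows": [
    [85,[-1,-2.5,50],[0,0,0]],
    [85,[0,0,40],[0,0,0]],
    [85,[0,0,30],[0,0,0]],
    [85,[0,0,12],[0,0,0]],
    [85,[0,0,0],[0,0,0]]
  ]
}}

```text
clock: 4.05
eef_pos: [605.6, -231.5, 75.6]
tcp_rot: [3.142, 0.002, 2.775]
contact_force: [0.2, 0.0, 0.2]
opening: 0.994
```

Request:
{"op": "servo_tool", "data": {
  "rows": [
    [30,[0,0,0],[0,0,0]],
    [30,[0,0,0],[0,0,0]],
    [30,[0,0,0],[0,0,0]],
    [30,[0,0,0],[0,0,0]],
    [30,[0,0,0],[0,0,0]]
  ]
}}

```text
clock: 4.68
eef_pos: [604.8, -233.2, 75.9]
tcp_rot: [-3.14, 0.002, 2.775]
contact_force: [-4.9, -6.1, 9.1]
opening: 0.448
```

Request:
{"op": "servo_tool", "data": {
  "rows": [
    [30,[0,-1.9,0],[0,0,0]],
    [30,[0,0,0],[0,0,10]],
    [30,[0,0,0],[0,0,10]],
    [30,[0,0,0],[0,0,10]],
    [30,[0,0,0],[0,0,10]],
    [30,[0,0,0],[0,0,10]],
    [30,[0,0,0],[0,0,10]],
    [30,[0,0,0],[0,0,9]]
  ]
}}

```text
clock: 5.68
eef_pos: [605.8, -232.7, 76.0]
tcp_rot: [3.138, -0.0, 1.565]
contact_force: [2.8, 6.2, 6.4]
opening: 0.448
```

Request:
{"op": "servo_tool", "data": {
  "rows": [
    [30,[0,0,0],[0,0,0]],
    [30,[0,0,0],[0,0,0]]
  ]
}}

```text
clock: 5.92
eef_pos: [605.8, -232.7, 76.0]
tcp_rot: [3.138, -0.001, 1.569]
contact_force: [3.2, 5.5, 6.8]
opening: 0.448
```

```bash
python3 - <<'E'
from h import *
s=sense();print(s["eef_pos"],s["tcp_rot"],s["qpos"],s["clock"],s["contact_force"],s["wrist_torque"],s["opening"])
c=cal("wrist");a=grab_frame("wrist");cv2.imwrite("pics/f.png",topdown("wrist",a,605,-231,60,160,3,c))
E
```

```text
[ 605.81655425 -232.71291156   75.95200605] [ 3.13791942e+00 -5.69920037e-04  1.56938586e+00] [-0.37004282  0.5586315   1.69443496  0.00239661  0.88530649 -0.37014549] 5.925 [3.20246975 5.47260874 6.81359443] [ 0.8995633  -0.39115805 -0.28698231] 0.4481619318258549
```

View pics/f.png

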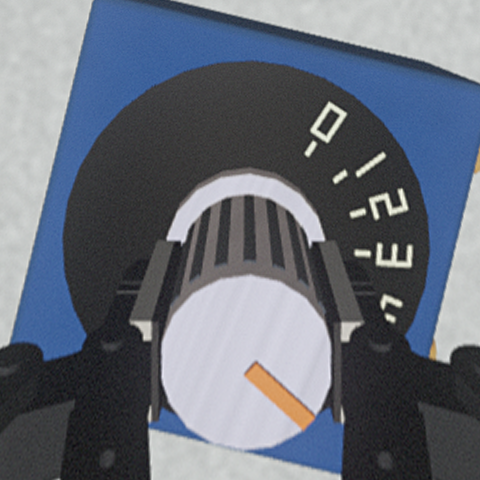

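The line on the sleeve runs from (252,368) to (308,423), i.e. -44.5°, against a target of -43.5°. I'll release, rise and check.

Request:
{"op": "servo_tool", "data": {
  "rows": [
    [85,[0,0,0],[0,0,0]],
    [85,[0,0,0],[0,0,0]],
    [85,[0,0,0],[0,0,0]],
    [85,[0,0,-20],[0,0,0]],
    [85,[0,0,-60],[0,0,0]],
    [85,[0,0,-60],[0,0,0]],
    [85,[0,0,-60],[0,0,0]],
    [85,[0,0,-50],[0,0,0]]
  ]
}}

```text
clock: 6.98
eef_pos: [604.0, -233.4, 328.7]
tcp_rot: [3.139, 0.001, 1.57]
contact_force: [0.0, 0.1, 0.3]
opening: 1.001
```

```bash
python3 - <<'E'
from h import *
s=sense();print(s["eef_pos"],s["tcp_rot"],s["clock"])
c=cal("wrist");a=grab_frame("wrist");t=topdown("wrist",a,605,-231,60,180,3,c)
S=cal("scene");sc=grab_frame("scene");sd=grab_frame("side");D=cal("side")
cv2.imwrite("pics/sc.png",sc);cv2.imwrite("pics/sd.png",sd)
b=topdown("scene",sc,470,245,110,300,1,S);b2=topdown("side",sd,470,245,110,300,1,D)
cv2.imwrite("pics/g.png",np.hstack([t,cv2.resize(np.vstack([b,b2]),(270,540))]))
for n in("scene","side"):
    m=trace(n,"grip_bar")
    for d in m[:2]: v,u=np.nonzero(d["mask"]);print(n,d["conf"],len(u),u.mean(),v.mean(),cv2.minAreaRect(np.c_[u,v].astype(np.float32)))
E
```

```text
[ 604.0155427  -233.42369298  328.74426232] [3.13874374e+00 1.19610146e-03 1.57045632e+00] 6.975
scene 0.67 148 384.31756756756755 213.52027027027026 ((385.20001220703125, 214.40000915527344), (33.599998474121094, 5.200000286102295), 36.869895935058594)
side 0.51 197 330.74619289340103 275.02030456852793 ((330.7986755371094, 274.6663818359375), (5.506764888763428, 36.30385971069336), 11.768289566040039)
```

View pics/g.png

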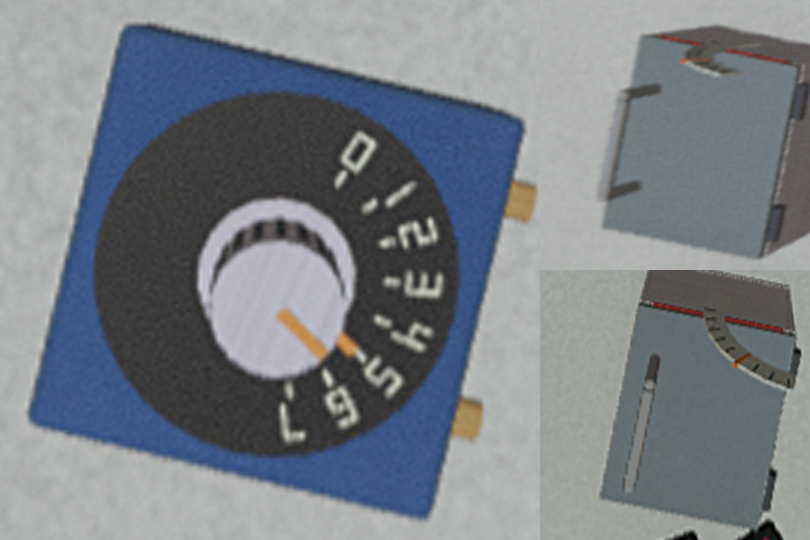

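The pointer (348,344) sits at the tick of 5, so the sleeve is set. The right panels show the lid with the bar on its -x side. I'll locate the bar in both views.

```bash
python3 - <<'E'
from h import *
for n,f in(("scene","sc"),("side","sd")):
    grab_frame(n);c=cal(n)
    for d in trace(n,"grip_bar")[:1]:
        v,u=np.nonzero(d["mask"]);P=np.array([onplane(n,a,b,152,c)[:2] for a,b in zip(u,v)])
        m=P.mean(0);U,S,V=np.linalg.svd(P-m);dd=V[0]*np.sign(V[0][1]);t=(P-m)@dd
        print(n,m,"yaw",np.degrees(np.arctan2(-dd[0],dd[1])),"ends",m+dd*t.min(),m+dd*t.max(),"len",np.ptp(t))
    for d in trace(n,"lid")[:1]:
        k=d["mask"].astype(np.uint8);cn=max(cv2.findContours(k,0,2)[0],key=cv2.contourArea)[:,0]
        P=np.float32([onplane(n,a,b,110,c)[:2] for a,b in cn]);print(n,"lid",cv2.minAreaRect(P))
    for d in boxes_of(n,"grip_bar")[:1]:print("box",toworld(n,d["centre"],c))
E
```

```text
scene [440.31315455 246.42345961] yaw -12.125131558655559 ends [429.34934923 195.39109921] [449.99390585 291.48368959] len 98.2852157869319
scene lid ((493.53204345703125, 234.45904541015625), (226.2560577392578, 199.21707153320312), 77.49676513671875)
box [436.91669945 248.18025024 154.99518195]
side [436.19583974 241.82627307] yaw -11.170916603249646 ends [426.70921413 193.78734602] [445.37690321 288.31787679] len 96.3561303934469
side lid ((494.99908447265625, 234.40916442871094), (226.377197265625, 177.98086547851562), 78.75784301757812)
box [439.33955039 246.64781273 155.64874553]
```

Request:
{"op": "servo_tool", "data": {
  "rows": [
    [85,[56,-18,0],[0,0,0]],
    [85,[56,-18,0],[0,0,0]],
    [85,[56,-18,0],[0,0,0]],
    [85,[56,-18,0],[0,0,0]],
    [85,[56,-18,0],[0,0,0]],
    [85,[56,-18,0],[0,0,0]],
    [85,[56,-18,0],[0,0,0]],
    [85,[56,-18,0],[0,0,0]]
  ]
}}

```text
clock: 8.62
eef_pos: [459.3, 216.4, 324.4]
tcp_rot: [3.141, -0.0, 1.57]
contact_force: [1.1, 0.2, 0.4]
opening: 0.994
```

Request:
{"op": "servo_tool", "data": {
  "rows": [
    [85,[56,-18,0],[0,0,0]],
    [85,[0,0,0],[0,0,6]],
    [85,[0,0,0],[0,0,5.8]],
    [85,[0,0,0],[0,0,0]],
    [85,[0,0,0],[0,0,0]]
  ]
}}

```text
clock: 9.25
eef_pos: [442.2, 270.6, 324.2]
tcp_rot: [-3.142, 0.0, 1.367]
contact_force: [0.5, -0.3, -0.1]
opening: 0.996
```

```bash
python3 - <<'E'
from h import *
s=sense();print(s["eef_pos"],s["tcp_rot"],s["clock"],s["qpos"])
c=cal("wrist");a=grab_frame("wrist");cv2.imwrite("pics/i.png",a);n="wrist"
for d in trace(n,"grip_bar")[:1]:
        v,u=np.nonzero(d["mask"]);P=np.array([onplane(n,a,b,152,c)[:2] for a,b in zip(u,v)])
        m=P.mean(0);U,S,V=np.linalg.svd(P-m,full_matrices=False);dd=V[0]*np.sign(V[0][1]);t=(P-m)@dd
        print(d["conf"],m,"yaw",np.degrees(np.arctan2(-dd[0],dd[1])),"ends",m+dd*t.min(),m+dd*t.max(),"len",np.ptp(t),"w",np.ptp((P-m)@V[1]))
t=topdown(n,a,440,244,150,160,3,c);cv2.imwrite("pics/h.png",np.hstack([t,cv2.resize(a,(320,480))]))
E
```

```text
[442.19284436 270.5896882  324.21328046] [-3.14151659e+00  6.79497270e-05  1.36650500e+00] 9.25 [5.46248255e-01 1.04494500e-01 1.74469767e+00 2.26927987e-06
 1.29250245e+00 7.50538959e-01]
0.66 [437.37200338 247.07640053] yaw -11.19467375826403 ends [426.85121837 193.91661781] [446.66311428 294.02284375] len 102.0478696079339 w 12.969781947355932
```

View pics/h.png

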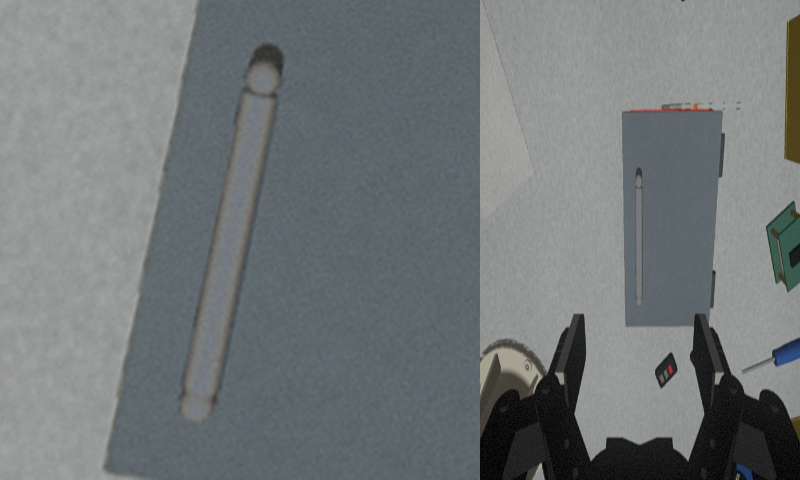

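The bar's post ends are at (264,75) and (198,405), which puts mid-bar at (437,244) with yaw -11.5°. All views agree.

Request:
{"op": "servo_tool", "data": {
  "rows": [
    [85,[-27,0.3,50],[0,0,0]],
    [85,[0,0,50],[0,0,0]],
    [85,[0,0,45],[0,0,0]],
    [85,[0,0,30],[0,0,0]],
    [85,[0,0,15],[0,0,0]],
    [85,[0,0,0],[0,0,0]],
    [85,[0,0,0],[0,0,0]]
  ],
  "force": 60
}}

```text
clock: 10.22
eef_pos: [437.8, 244.6, 135.4]
tcp_rot: [3.14, -0.001, 1.365]
contact_force: [-0.6, -0.2, 0.4]
opening: 0.991
```

Request:
{"op": "servo_tool", "data": {
  "rows": [
    [0,[0,0,0],[0,0,0]],
    [0,[0,0,0],[0,0,0]],
    [0,[0,0,0],[0,0,0]],
    [0,[0,0,0],[0,0,0]],
    [0,[0,0,0],[0,0,0]],
    [0,[0,0,0],[0,0,0]]
  ]
}}

```text
clock: 10.98
eef_pos: [436.0, 244.4, 134.3]
tcp_rot: [-3.14, 0.0, 1.364]
contact_force: [-4.9, 1.8, 3.8]
opening: 0.116
```

Request:
{"op": "servo_tool", "data": {
  "rows": [
    [0,[0,2.4,-6.5],[0,0,0]],
    [0,[0,2.5,-6.4],[0,0,0]],
    [0,[0,3.0,-6.2],[0,0,0]],
    [0,[0,3.1,-6.2],[0,0,0]],
    [0,[0,3.5,-5.9],[0,0,0]],
    [0,[0,3.6,-5.9],[0,0,0]],
    [0,[0,4,-5.6],[0,0,0]],
    [0,[0,4,-5.6],[0,0,0]]
  ]
}}

```text
clock: 11.98
eef_pos: [460.8, 239.3, 181.9]
tcp_rot: [-3.138, 0.0, 1.364]
contact_force: [-3.8, 5.8, -4.3]
opening: 0.111
```

Request:
{"op": "servo_tool", "data": {
  "rows": [
    [0,[0,4.5,-5.2],[0,0,0]],
    [0,[0,4.6,-5.2],[0,0,0]],
    [0,[0,4.9,-4.8],[0,0,0]],
    [0,[0,5,-4.8],[0,0,0]],
    [0,[0,5.3,-4.4],[0,0,0]],
    [0,[0,5.4,-4.3],[0,0,0]],
    [0,[0,5.7,-3.9],[0,0,0]],
    [0,[0,5.7,-3.8],[0,0,0]]
  ]
}}

```text
clock: 12.98
eef_pos: [500.7, 231.2, 218.6]
tcp_rot: [-3.137, -0.0, 1.364]
contact_force: [-7.6, 5.4, 1.2]
opening: 0.118
```

Request:
{"op": "servo_tool", "data": {
  "rows": [
    [0,[0,6,-3.4],[0,0,0]],
    [0,[0,6.1,-3.3],[0,0,0]],
    [0,[0,6.3,-2.8],[0,0,0]],
    [0,[0,6.3,-2.8],[0,0,0]],
    [0,[0,0,0],[0,0,0]],
    [0,[0,0,0],[0,0,0]],
    [0,[0,0,0],[0,0,0]]
  ]
}}

```text
clock: 13.85
eef_pos: [525.1, 226.3, 231.3]
tcp_rot: [-3.138, -0.001, 1.364]
contact_force: [-9.1, 4.8, 6.1]
opening: 0.118
```

```bash
python3 - <<'E'
from h import *
s=sense();print(s["eef_pos"],s["tcp_rot"],s["clock"],s["contact_force"],s["opening"],s["qvel"].round(4))
sd=grab_frame("side");sc=grab_frame("scene");w=grab_frame("wrist")
cv2.imwrite("pics/j.png",np.hstack([cv2.resize(sd[215:365,235:365],(400,462),interpolation=3),cv2.resize(sc[140:300,160:440],(390,462//2),interpolation=3).repeat(1,0) if 0 else cv2.copyMakeBorder(cv2.resize(sc[170:300,290:440],(390,338),interpolation=3),0,124,0,0,0)]))
cv2.imwrite("pics/k.png",cv2.resize(w,(800,600),interpolation=3))
E
```

```text
[525.14414338 226.31532393 231.2878206 ] [-3.13800581e+00 -6.39697938e-04  1.36446186e+00] 13.85 [-9.10298351  4.76879345  6.12377281] 0.11781899241780576 [ 0.0007 -0.0005  0.002  -0.0016 -0.0023  0.0001]
```

View pics/j.png

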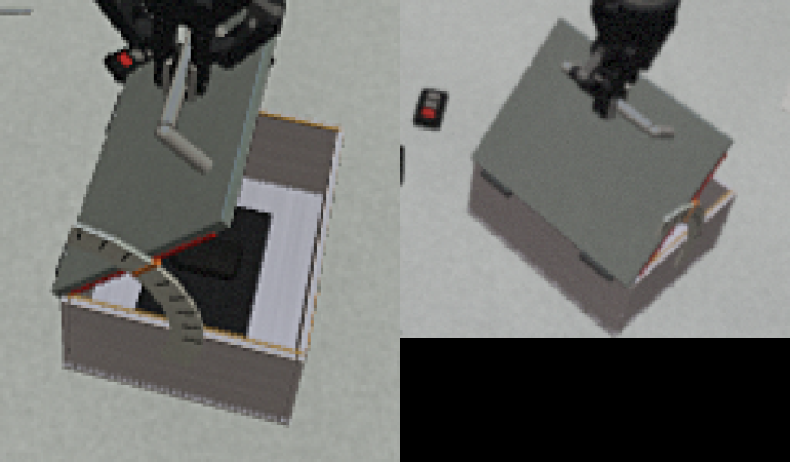

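View pics/k.png

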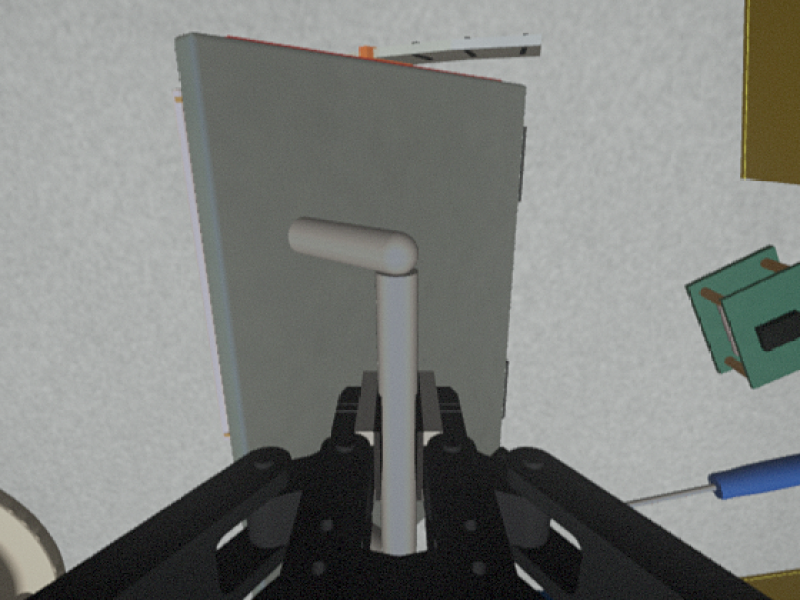

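The lid's red edge meets the orange 50° tick at (152,263) in the left panel. TCP travel gives θ≈49.7°. I'll hold a little, check stillness and hand in.

Request:
{"op": "servo_tool", "data": {
  "rows": [
    [0,[0,0,0],[0,0,0]],
    [0,[0,0,0],[0,0,0]],
    [0,[0,0,0],[0,0,0]],
    [0,[0,0,0],[0,0,0]]
  ]
}}

```text
clock: 14.5
eef_pos: [525.1, 226.3, 231.3]
tcp_rot: [-3.138, -0.001, 1.365]
contact_force: [-8.5, 4.7, 5.1]
opening: 0.111
```

```bash
python3 -c "
from rig import *
s=sense();print(s['eef_pos'],s['opening'],s['contact_force']);print(sign_off())"
```

```text
[525.08999727 226.29748032 231.26486613] 0.11054733001852704 [-8.52118512  4.74476839  5.0681794 ]
the job is handed in; nothing more can be done
None
```

The job is handed in at 14.5 s of the 53 s allowed, with the gripper still holding the lid up by its bar. No verdict came back.

- **Sleeve:** With the lid shut, I turned the blue attenuator's sleeve about 69° clockwise to 5 and let go. Seen from above afterwards, the pointer stood at the 5 tick, about 1.5° off by my measurement. I did not look at it again after lifting the lid. Before the turn the pointer read about 31°, between digits 1 and 2, rather than in a detent. I did not look into why.
- **Lid:** I gripped the bar with the force set to 60 N and lifted it along its arc. The tool's travel gives about 49.7° open, and the lid's red edge meets the orange 50° tick in the side view. The tool position stayed constant to 0.1 mm over the last 0.6 s. The opening stayed at about 0.11, so the bar is still between the fingers.
- **Bystanders:** The arm never went near them, but I did not measure their positions at the end.

No check disagreed.

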